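# Complete a fittings kit and lift its carrier level

### The arm

A 6-joint arm with a two-finger parallel gripper is mounted at the origin on the work surface. World frame = base frame: x ahead of the robot, y to its left, z up, the work surface at z = 0. Lengths are in m, angles in rad, forces in N, time in s.
With the tool pointing down it reaches from about 0.3 to 0.775 m from the base axis. Payload 14.6 kg.
Tool frame: the origin (TCP) lies between the finger pads; the fingertips stand 19 mm ahead of it and the grasp point (between the pads) is the TCP (ctrl.finger_overhang is the distance from the TCP to the fingertips, in m); z points along the fingers, y is the direction in which the jaws open and shut (so a half turn about z gives the same grasp; the last joint's range is limited). The gripper opens to 94 mm and grips with 3 to 60 N. Pads are 16 mm wide; open, the fingers measure 119 mm over their backs; the gripper's body (75 mm by 177 mm) begins 78 mm behind the grasp point.
Start: joints at [-0.067, 0.3, 1.521, -0, 1.321, -0.067], TCP at [0.55, -0, 0.224] pointing down, gripper open.
Joint ranges: [-3.03, 3.03], [-0.79, 2.21], [0.23, 2.52], [-1.04, 4.18], [0, 3.07], [-2.55, 2.55]. Speed limits (rad/s): [2.22, 2.22, 2.57, 3.14, 3.14, 3.14].

### API

Orientations are given as [roll, pitch, yaw] about the fixed x, y, z axes, in that order (R = Rz(yaw) Ry(pitch) Rx(roll)).
In Python, from station import ctrl gives the robot as it stands.
- The arm moves only by the tool send_rows, never from a script. Its argument "series" is a list of rows, each a list of 7 numbers: the turn, a rotation vector about the tool's x, y, z in degrees, then the shift along the tool's x, y, z in m, then the gripper's target within -1 to 1 (fully open at 1, half-way at 0, shut at -1). A call has 1 to 8 rows; each row is the pose to reach, as a shift and turn from the pose commanded when the call began, along the tool's axes at that moment; what a row does not reach only later rows make up. A row lasts 1/10 s, in which the tool goes at most 50 mm and 8.59 degrees, less where a joint would pass 70% of its speed; a pose out of reach is approached as far as the arm can. A call with a gripper value outside its range is refused whole. The fingers move at their own pace and stop on an object; "force" is the grip in N (left out, the last holds). Time passes only in rows, so rows that repeat a pose let the fingers close. It gives the time, the measured TCP pose, the force and the opening at its end, in the units of the state.
- ctrl.get_obs(): the state, without advancing time (a new reading comes with each control period).
- ctrl.camera(name): name is "scene" or "side" or "wrist"; returns a dict with "pixels" (480x640x3 uint8, red, green, blue), "z_map" (480x640 float32, m along the optical axis (not along the pixel's ray), 0 where there is no reading), "fov_y" (degrees; the focal length in pixels is half the picture's height over the tangent of half this angle, whatever the lens; pixels are square), "cx", "cy" (the principal point, pixels), "R" (3x3) and "t" (3): a world point X has camera coordinates R X + t. Camera axes: x right, y down, z forward; pixel columns grow to the right and rows downward; lengths in m; the calibration is good to about 2 mm. The wrist camera is an equidistant fisheye: a pixel r from the principal point sees the ray r / f radians off the axis. A picture is of the moment at which its call begins.
- ctrl.hand_in(): hands the job in, once; it reports no verdict.
The state is a dict: "time_s": time; "qpos": joint angles; "joint_vel": joint speeds; "tau": joint torques, N m; "ee_pos": TCP position; "eef_rot": TCP orientation; "force": force on the tool from outside, world axes, zero at the start; "moment": the same for the moment, N m; "grip_width": finger opening in m.
Only numpy, scipy, OpenCV 4.12 (cv2) and the standard library are available. Lean on these libraries where they do the work, as an engineer would, in place of code of your own. Each camera call takes 0.05 s, during which the arm holds its last target.

### The job

Complete the kit in the plywood carrier: stand the loose black lever clamp in the empty rectangular nest and the loose white tube foot, rubber pad down, in the empty round nest, both fully home. Then take the carrier by the middle of its blue handle, lift it straight up about 10 cm clear of the table with all four fittings still in their nests, and finish while holding it there, level and still - do not put it down or let go. Leave the black tee connector, the roll of tape and the screwdriver where they are, and do not tip the carrier or unseat the two fittings already in it.

Things in the scene. Friction and masses are not known exactly. Their poses are not given: they have to be found in the camera images.
- carrier: Loose plywood kit board 240 x 190 x 18 mm flat on the table, any yaw, about 0.7 kg full; origin: centre of its underside, x along the 240 mm side and the handle, z up. Four chamfered nests, 12 mm deep, 2 mm room each side: rectangular at (-60, 58) and (60, -58) mm, round at (60, 58) and (-60, -58); the two at +y are empty, those at -y filled. Full, it balances about the handle's middle.
- handle: The carrier's handle, fixed to it: blue grip bar 96 mm long (x), 20 mm wide (y), 18 mm high, over the middle of the board on two 8 mm steel rods at x = -62 and 62 mm; origin at the centre of the grip bar, 92 mm above the board's underside, axes as the carrier's. Grip it across its 20 mm width, at its middle, from above.
- nest_clamp (a point): Where the centre of the clamp lies once it is home in the empty rectangular nest: on the nest's axis, 25 mm above the nest floor (31 mm above the board's underside, 13 mm above its top face). Axes as the carrier's: the nest is 34 mm along x and 52 mm along y.
- nest_foot (a point): Where the centre of the foot lies once it is home in the empty round nest (38 mm across): on its axis, 25 mm above the nest floor. Axes as the carrier's.
- clamp_mid (a point): Centre (25 mm up) of the loose clamp, upright on the table: black block 30 mm (x) by 48 mm (y), 50 mm tall, with an upright 22 mm bore; a grey lever on its +y end sticks out 6 mm more, from 15 mm above its foot upwards. About 45 g. It fits the nest either way round. Grip across the 30 mm, in the upper half, so that the fingertips clear the 18 mm board when it is home.
- foot_mid (a point): Centre (25 mm up) of the loose tube foot, standing upright on the table: a white round cup 34 mm across and 50 mm tall, a black rubber pad at its bottom, an open 25 mm bore at its top, about 45 g; any yaw. Grip it in its upper half.
- nest_clamp2 (a point): The filled rectangular nest: where the centre of its clamp lies when home.
- nest_foot2 (a point): The filled round nest: where the centre of its foot lies when home.
- clamp2_mid (a point): Centre of the second clamp, alike, already home in the other rectangular nest of the carrier; it stays there.
- foot2_mid (a point): Centre of the second foot, alike, already home in the other round nest of the carrier; it stays there.
- tee_mid (a point): Loose black tee connector standing on the table among the fittings, not part of this kit: upright tube 31 mm across, 56 mm tall, with a 29 mm branch that reaches 44 mm out along its x; the point is 28 mm up on the upright axis.
- tape: Loose roll of brown packing tape lying flat, 104 mm across, 48 mm high; origin at the centre of its underside.
- screwdriver: Loose screwdriver, 190 mm long, lying along its x; origin underneath its middle.
There are look-alikes about, which are no part of the job. What is shaped like the part that bears clamp_mid but turquoise is not meant. What is shaped like the part that bears foot_mid but red is not meant.

How it is judged:
By the outcome, as a careful person would: the job done as asked, in the order asked, and still so for the second after the job is handed in, while the arm keeps its last pose, push and grip.
It also fails if it takes over 72 s, if anything falls off the work surface, if the arm or the gripper's body presses on something with over 40 N, if the wrist force passes 120 N, or if a joint passes its speed limit or range.

## Working session

There is one attempt and no reset: what is moved stays moved. The work goes in short steps, Python scripts to look and compute and a tool call to move; the robot and the scene stay as the last step left them, time stands still between calls to the robot, and variables do not carry over. Pictures are saved under pics/ and viewed, and the job is handed in when it is done.

Besides the shell and the picture viewer there is one more tool, called after "Request:" by a JSON object that holds its "fn" and its "kwargs". send_rows: Moves the arm, as the interface text tells. Its arguments: {"type":"object","properties":{"series":{"type":"array"},"force":{"type":"number"}},"required":["series"]}

```bash
ls; mkdir -p pics; python3 - <<'E'
from station import ctrl
import cv2
o=ctrl.get_obs()
print({k:o[k] for k in o})
for n in ["scene","side","wrist"]:
    c=ctrl.camera(n)
    cv2.imwrite(f"pics/{n}0.png",c["pixels"][:,:,::-1])
    print(n,c["fov_y"],c["cx"],c["cy"],c["R"].round(3).tolist(),c["t"].round(3).tolist(),c["z_map"].min(),c["z_map"].max())
print(ctrl.finger_overhang)
E
```

```text
pics
{'time_s': 0.0, 'qpos': array([-6.65818753e-02,  3.00458045e-01,  1.52159935e+00,  6.25295219e-05,
        1.32067634e+00, -6.65862958e-02]), 'joint_vel': array([-4.92415169e-04, -3.59439392e-04, -1.47546386e-03, -2.90373612e-03,
        6.72390049e-05, -7.36953401e-04]), 'tau': array([-1.53750298e-03, -5.31805658e+01, -3.52735734e+01,  7.07558286e-02,
        2.43994006e-02, -4.79655944e-05]), 'ee_pos': array([5.49758393e-01, 3.84244673e-05, 2.23885746e-01]), 'eef_rot': array([-3.14045813e+00, -1.36355882e-04,  1.57078516e+00]), 'force': array([-0.06440822, -0.26583347,  0.09229251]), 'moment': array([ 0.04444642, -0.01550598,  0.01235881]), 'grip_width': 0.09404252545248133}
scene 44.18032213297588 306.81239696710446 239.72738090174676 [[-0.798, 0.603, 0.014], [0.489, 0.66, -0.57], [-0.353, -0.448, -0.821]] [0.443, -0.249, 1.69] 0.0 3.3800242
side 47.89849487750509 319.2441630636161 239.16888170537072 [[0.808, -0.589, 0.005], [-0.449, -0.621, -0.643], [0.382, 0.517, -0.766]] [-0.444, 0.306, 0.905] 0.0 2.9997227
wrist 65.70646984690485 322.2062049472162 244.41996806871774 [[1.0, -0.0, -0.001], [0.0, -0.964, 0.267], [-0.001, -0.267, -0.964]] [-0.55, -0.029, 0.392] 0.0 1.0844225
0.019
```

View pics/scene0.png

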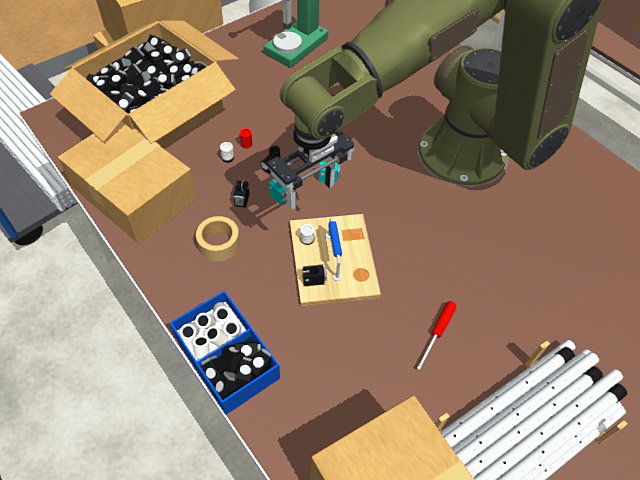

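View pics/side0.png

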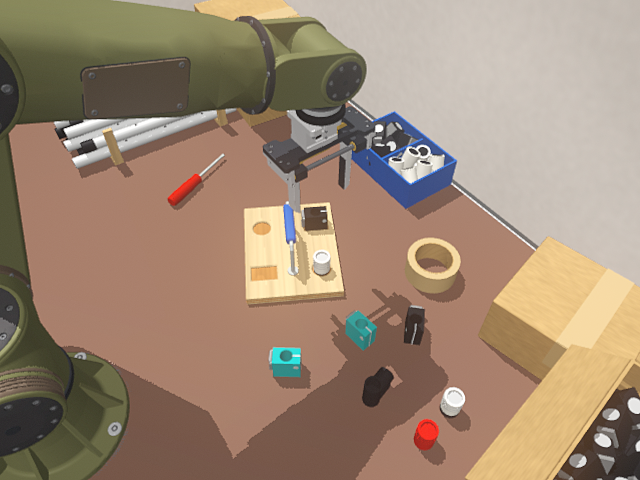

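View pics/wrist0.png

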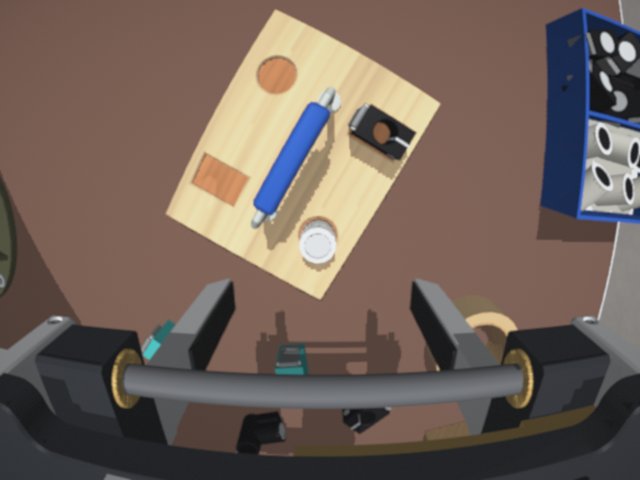

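The wrist view shows the carrier: handle at about (293,157), empty nests at (277,75) and (220,180). In the side view the loose black clamp is at (414,324), the tee at (378,386) and the white foot at (452,400). Next I measure them.

```bash
cat > h.py <<'E'
import numpy as np, cv2
from station import ctrl
def rays(c,u,v):
    f=240/np.tan(np.radians(c["fov_y"])/2)
    x=(np.asarray(u,float)-c["cx"])/f; y=(np.asarray(v,float)-c["cy"])/f
    if c.get("fish"):
        r=np.hypot(x,y); s=np.where(r>1e-9,np.tan(r)/np.maximum(r,1e-9),1); x=x*s;y=y*s
    return np.stack([x,y,np.ones_like(x)],-1)
def cam(n):
    c=dict(ctrl.camera(n)); c["fish"]=(n=="wrist"); return c
def plane(c,u,v,z):
    d=rays(c,u,v)@c["R"]; o=-c["R"].T@c["t"]
    s=(z-o[2])/d[...,2]; return o+d*s[...,None]
def cloud(c):
    v,u=np.mgrid[0:480,0:640]
    P=rays(c,u,v)*c["z_map"][...,None]
    W=(P-c["t"])@c["R"]; W[c["z_map"]==0]=np.nan
    return W
E
python3 - <<'E'
from h import *
for n in ["side","scene"]:
    c=cam(n); W=cloud(c); hsv=cv2.cvtColor(c["pixels"],cv2.COLOR_RGB2HSV)
    t=W[200:470:30,330]; print(n,'table z',np.nanmedian(W[300:,:,2]))
    boxes={"side":{"foot":(435,380,470,425),"clamp":(398,300,430,348),"tee":(358,362,396,410)},"scene":{"foot":(215,138,238,165),"clamp":(228,175,252,212),"tee":(262,140,284,170)}}[n]
    for k,(a,b,e,d) in boxes.items():
        w=W[b:d,a:e].reshape(-1,3); h=hsv[b:d,a:e].reshape(-1,3)
        for lo,hi in((.012,.044),(.045,.053),(.053,.065)):
            m=(w[:,2]>lo)&(w[:,2]<hi)
            if m.sum()>3:
                q=w[m]; r=cv2.minAreaRect((q[:,:2]*1000).astype(np.float32))
                print(k,lo,m.sum(),q.mean(0).round(4),q.min(0).round(3),q.max(0).round(3),np.round(r[0],1),np.round(r[1],1),round(r[2],1))
E
```

```text
side table z 0.0020544535134254037
foot 0.012 187 [ 0.5401 -0.3785  0.0296] [ 0.533 -0.39   0.012] [ 0.561 -0.358  0.044] [ 547.1 -375.1] [28.3 29.2] 62.3
foot 0.045 316 [ 0.5498 -0.374   0.0486] [ 0.494 -0.39   0.045] [ 0.568 -0.357  0.053] [ 533.4 -383.3] [72.8 33.2] 29.8
clamp 0.012 261 [ 0.5921 -0.2335  0.0294] [ 0.573 -0.254  0.012] [ 0.614 -0.201  0.044] [ 599.6 -227.9] [48.  30.6] 44.4
clamp 0.045 339 [ 0.6013 -0.2265  0.05  ] [ 0.574 -0.253  0.045] [ 0.63  -0.199  0.053] [ 602.5 -225.1] [55.8 30. ] 44.8
clamp 0.053 16 [ 0.5993 -0.2255  0.0538] [ 0.581 -0.242  0.053] [ 0.626 -0.207  0.055] [ 599.7 -223.1] [49.1 24.3] 26.3
tee 0.012 488 [ 0.4686 -0.2803  0.0338] [ 0.439 -0.297  0.012] [ 0.501 -0.257  0.044] [ 469.6 -277.7] [61.7 28.8] 15.7
tee 0.045 81 [ 0.4564 -0.2813  0.0488] [ 0.44  -0.297  0.045] [ 0.496 -0.268  0.053] [ 467.6 -277.6] [56.9 27.2] 20.7
tee 0.053 128 [ 0.455  -0.2808  0.0563] [ 0.44  -0.296  0.053] [ 0.47  -0.265  0.06 ] [ 455.1 -280.5] [30.2 29.5] 66.9
scene table z 0.0014319928098782022
foot 0.012 100 [ 0.5569 -0.3642  0.0296] [ 0.536 -0.389  0.013] [ 0.57 
[... 301 characters left out ...]
6 [ 0.6074 -0.2161  0.0305] [ 0.575 -0.244  0.013] [ 0.63  -0.198  0.044] [ 605.3 -223.1] [56.9 30.7] 43.5
clamp 0.045 131 [ 0.6042 -0.2243  0.0499] [ 0.575 -0.255  0.045] [ 0.629 -0.199  0.053] [ 603.6 -225.2] [57.2 30.7] 46.5
clamp 0.053 47 [ 0.6033 -0.2255  0.0547] [ 0.577 -0.252  0.053] [ 0.626 -0.201  0.058] [ 604.9 -224. ] [56.5 30.1] 45.6
tee 0.012 88 [ 0.4802 -0.2757  0.0358] [ 0.441 -0.298  0.013] [ 0.502 -0.257  0.044] [ 471.  -279.2] [64.1 32.7] 12.6
tee 0.045 50 [ 0.4685 -0.2774  0.0483] [ 0.443 -0.295  0.045] [ 0.498 -0.262  0.053] [ 470.7 -278.9] [57.3 28.9] 6.3
tee 0.053 61 [ 0.4558 -0.2818  0.0571] [ 0.439 -0.299  0.053] [ 0.473 -0.263  0.063] [ 456.5 -281.9] [32.3 30.4] 26.4
```

```bash
python3 - <<'E'
from h import *
c=cam("wrist"); W=cloud(c); p=c["pixels"]; hsv=cv2.cvtColor(p,cv2.COLOR_RGB2HSV)
# handle blue
m=((hsv[...,0]>100)&(hsv[...,0]<125)&(hsv[...,1]>150)).astype(np.uint8); m[:,450:]=0
v,u=np.nonzero(m); q=plane(c,u,v,.101)
r=cv2.minAreaRect((q[:,:2]*1000).astype(np.float32)); print('handle@top',np.round(r[0],1),np.round(r[1],1),r[2])
w=W[m>0]; w=w[w[:,2]>.097]; r=cv2.minAreaRect((w[:,:2]*1000).astype(np.float32)); print('depth',w.mean(0).round(4),np.round(r[0],1),np.round(r[1],1),r[2])
# board by depth
mb=(W[...,2]>.012)&(W[...,2]<.026); mb[300:]=0; mb[:,450:]=0; mb[:,:150]=0
w=W[mb]; print('board',np.nanmedian(w[:,2])); r=cv2.minAreaRect((w[:,:2]*1000).astype(np.float32)); print(np.round(r[0],1),np.round(r[1],1),r[2])
# nests orange
m=((hsv[...,0]>5)&(hsv[...,0]<16)&(hsv[...,1]>140)&(hsv[...,2]>120)).astype(np.uint8); m[300:]=0
n,l,s,ce=cv2.connectedComponentsWithStats(m)
for i in range(1,n):
    if s[i,4]>200:
        v,u=np.nonzero(l==i)
        for z in(.006,.018):
            q=plane(c,u,v,z); r=cv2.minAreaRect((q[:,:2]*1000).astype(np.float32)); print(ce[i],s[i,4],z,np.nanmedian(W[l==i],0).round(4),np.round(r[0],1),np.round(r[1],1),r[2])
# table plane
print(np.nanmedian(W[5:100,30:150].reshape(-1,3),0))
E
```

```text
handle@top [525.8  66. ] [92.6 17.4] 59.82048797607422
depth [0.5263 0.0667 0.1009] [525.8  65.9] [93.1 17.5] 59.92159652709961
board 0.018117054024493887
[525.4  65.8] [241.6 191.1] 60.045928955078125
[2.75775871e-01 2.05929133e-01 1.71473728e-04]
```

```bash
python3 - <<'E'
from h import *
W=np.concatenate([cloud(cam(n)).reshape(-1,3) for n in("side","scene")])
W=W[~np.isnan(W[:,0])]
# ascii map: max height (cm) per 4cm cell
for y in np.arange(.30,-.62,-.04):
    print(f"{y:5.2f}",' '.join("%3d"%(lambda a:100*np.percentile(a,90) if len(a)>2 else -1)(W[(abs(W[:,0]-x)<.02)&(abs(W[:,1]-y)<.02),2]) for x in np.arange(.3,.9,.04)))
c=cam("side");Wc=cloud(c);hsv=cv2.cvtColor(c["pixels"],cv2.COLOR_RGB2HSV)
m=((hsv[...,0]>80)&(hsv[...,0]<95)&(hsv[...,1]>120)).astype(np.uint8)
n,l,s,ce=cv2.connectedComponentsWithStats(m)
for i in range(1,n):
    if s[i,4]>60:
        w=Wc[l==i]; w=w[w[:,2]>.04]
        if len(w)>9: print(ce[i],w.mean(0).round(3),cv2.minAreaRect((w[:,:2]*1000).astype(np.float32)))
E
```

```text
0.30   0   0   0   0   0   0   0   0   0   0   0   0   0   0   0   0
 0.26   0   0   0   0   0   0   0   0   0   0   0   0   0   0   0   0
 0.22   0   0   0   0   0   1   0   0   0   0   0   0   0   7   7   8
 0.18   0   0   0   0   0   2   2   2   0   0   0   0   0   7   7   7
 0.14   0   0   0   0   2   2   2   2   2   1   0   0   0   7   7   6
 0.10  58  56   0   1   2   2  10   5   5   2   0   0   0   7   8   7
 0.06  61  59  58  56  53  52  51  51   5   0   0   0   0   7   7   7
 0.02  61  60  59  57  56  40  51  50  34   0   0   0   0   7   7   7
-0.02  61  59  58  56  55  49  51  50  34   0   0   0   0   0   0   0
-0.06  59  58  56  53  53  52  51  50   0   0   0   0   0   0   0   0
-0.10   0   0   0   0   0   0   0   0   0   0   5   5   4   0   0   0
-0.14   0   5   5   0   0   4   4   0   0   4   5   2   4   0   0   0
-0.18   0   0   4   0   0   5   5   0   0   0   4   5   4   0   0   0
-0.22   0   0   0   0   0   1   0   5   5   0   0   0   0   0   0   0
-0.26   0   0   0   0   5   4   0   4   0   0   0   0   0  10  12  11
-0.30   0   0   0   0   5   2   0   0   0   0  12  12  12  12  12  12
-0.34   0   0   0   0   0   0   0   0   0   0  12  12  12  12  12  12
-0.38   0   0   0   0   4   5   5   4   0   0  11  12  12  12  12  12
-0.42   0   0   0   0   0   0   0   0   0   0  11  12  12  12  12  12
-0.46   0   0   0   0  12  12  13  13  13  14  14  14  12  12  12  12
-0.50   0   0   0   0  14  15  15  16  16  17  17  17  15  13  12  12
-0.54   0   0   0   0  17  17  17  17  17  17  14  16  17  15  12  12
-0.58   0   0  14  16  17  16  14  14  14  14  15  17  17  15  14 -74
[359.67567568 329.22475107] [ 0.514 -0.176  0.049] ((514.58740234375, -175.43186950683594), (31.560260772705078, 50.39426040649414), 7.73233699798584)
[285.34958217 361.80222841] [ 0.367 -0.15   0.049] ((369.4446105957031, -149.36155700683594), (32.649620056152344, 48.307552337646484), 52.31886672973633)
```

Request:
{"fn": "send_rows", "kwargs": {"series": [[0, 0, 0, -0.05, 0, 0, 1], [0, 0, 0, -0.1, 0, 0, 1], [0, 0, 0, -0.15, 0, 0, 1], [0, 0, 0, -0.19, 0, 0, 1]]}}

```text
time_s: 0.85
ee_pos: [0.5496, -0.1925, 0.2245]
eef_rot: [3.142, 0.0, 1.57]
force: [0.5, 0.1, 0.0]
grip_width: 0.0941
```

```bash
python3 - <<'E'
from h import *
c=cam("wrist"); cv2.imwrite("pics/w1.png",c["pixels"][:,:,::-1])
E
```

```text
(no output)
```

View pics/w1.png

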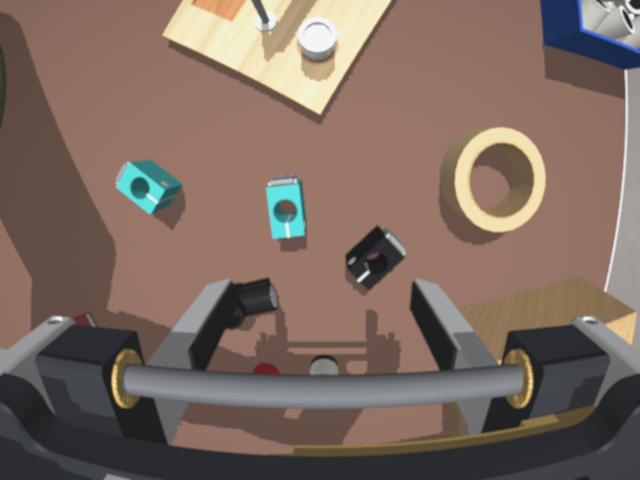

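The loose clamp is at (376,258) with its grey lever at the upper right, (397,241). The tee is at (250,300) and the foot at (324,368).

```bash
python3 - <<'E'
from h import *
c=cam("wrist"); W=cloud(c); hsv=cv2.cvtColor(c["pixels"],cv2.COLOR_RGB2HSV)
sub=np.zeros((480,640),bool); sub[220:300,335:412]=1
for lo,hi in((.045,.06),(.015,.06)):
    m=sub&(W[...,2]>lo)&(W[...,2]<hi); w=W[m]; print(np.median(w[:,2]),cv2.minAreaRect((w[:,:2]*1000).astype(np.float32)))
m=sub&(W[...,2]>.015)
for nm,mm in(("black",hsv[...,2]<75),("grey",hsv[...,2]>110)):
    w=W[m&mm]; print(nm,len(w),np.median(w,0).round(4),cv2.minAreaRect((w[:,:2]*1000).astype(np.float32)))
# block coords along u=45deg, v=135deg
w=W[m&(W[...,2]>.045)]; 
for a in (43,45,47):
    a=np.radians(a); u=np.array([np.cos(a),np.sin(a)]); v=np.array([-u[1],u[0]])
    print(np.percentile(w[:,:2]@u,[0.5,99.5]),np.percentile(w[:,:2]@v,[.5,99.5]))
cv2.imwrite("pics/w1c.png",cv2.resize(c["pixels"][215:305,330:420,::-1],None,fx=6,fy=6))
E
```

```text
0.050015162434143265 ((603.71533203125, -225.23707580566406), (54.79237747192383, 31.003087997436523), 44.6353759765625)
0.049390633292998504 ((603.9241943359375, -224.87841796875), (55.59358596801758, 31.220050811767578), 44.635379791259766)
black 1627 [ 0.6011 -0.2246  0.0495] ((598.5613403320312, -223.76962280273438), (48.52685546875, 38.840572357177734), 45.05949020385742)
grey 302 [ 0.6166 -0.2104  0.0488] ((600.7047119140625, -216.78582763671875), (55.11021041870117, 36.59469985961914), 27.64444351196289)
[0.26083709 0.31442896] [-0.5919302  -0.55214367]
[0.24052142 0.29409814] [-0.60143019 -0.56231836]
[0.21971982 0.27341558] [-0.61046403 -0.57180795]
```

View pics/w1c.png

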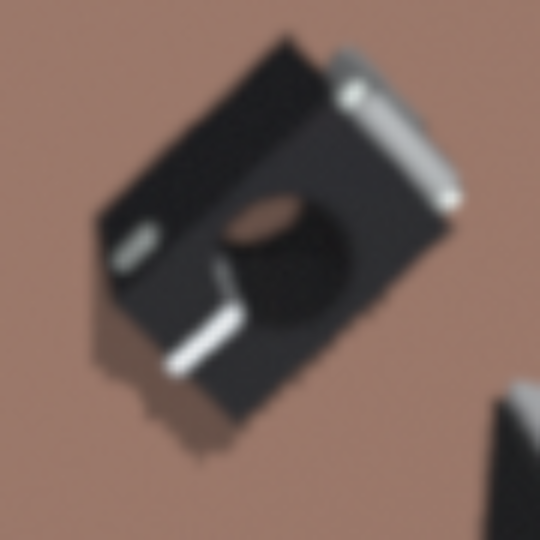

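```bash
python3 - <<'E'
from h import *
o=ctrl.get_obs();print(o["time_s"],o["ee_pos"],o["eef_rot"])
E
```

```text
0.95 [ 0.54939365 -0.19414329  0.2240668 ] [-3.14121489e+00  4.35172566e-04  1.56639654e+00]
```

Request:
{"fn": "send_rows", "kwargs": {"series": [[0, 0, 8, -0.007, 0.01, 0, 0.3], [0, 0, 16, -0.015, 0.02, 0.02, 0.3], [0, 0, 24, -0.023, 0.03, 0.05, 0.3], [0, 0, 32, -0.03, 0.04, 0.08, 0.3], [0, 0, 40, -0.037, 0.052, 0.11, 0.3], [0, 0, 45.4, -0.037, 0.052, 0.13, 0.3], [0, 0, 45.4, -0.037, 0.052, 0.13, 0.3], [0, 0, 45.4, -0.037, 0.052, 0.13, 0.3]]}}

```text
time_s: 1.75
ee_pos: [0.6022, -0.2265, 0.0952]
eef_rot: [3.141, -0.0, 0.782]
force: [0.4, -0.0, -0.0]
grip_width: 0.0609
```

```bash
python3 - <<'E'
from h import *
c=cam("wrist"); cv2.imwrite("pics/w2.png",c["pixels"][:,:,::-1])
o=ctrl.get_obs();print(o["time_s"],o["ee_pos"],np.degrees(o["eef_rot"]),o["grip_width"])
E
```

```text
1.8 [ 0.60251827 -0.22672626  0.09597246] [ 1.79909906e+02 -3.98582046e-02  4.47832027e+01] 0.06116915487797361
```

View pics/w2.png

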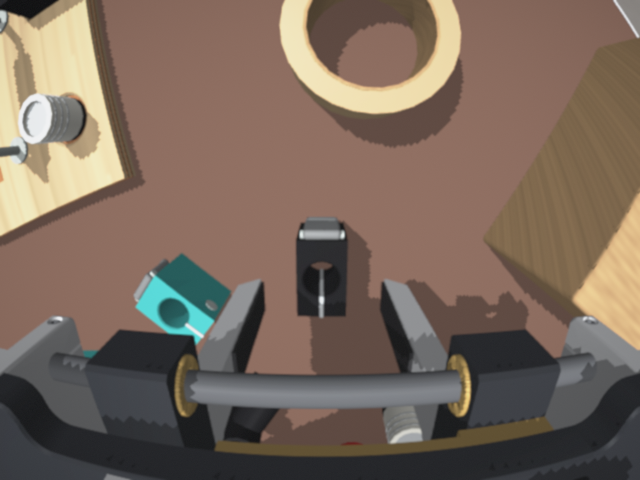

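```bash
python3 - <<'E'
from h import *
c=cam("wrist"); W=cloud(c)
sub=np.zeros((480,640),bool); sub[205:330,285:360]=1
o=ctrl.get_obs()
w=W[sub&(W[...,2]>.046)&(W[...,2]<.056)]; r=cv2.minAreaRect((w[:,:2]*1000).astype(np.float32)); print(r, o["ee_pos"])
# top face corners by ray: front edge row~316, lever/back boundary
q=plane(c,np.array([297,347,322,322]),np.array([277,277,316,241]),.05); print(q.round(4))
E
```

```text
((603.921630859375, -225.42555236816406), (54.706390380859375, 29.92397689819336), 44.3123779296875) [ 0.60260016 -0.22689897  0.09630043]
[[ 0.5929 -0.2167  0.05  ]
 [ 0.6138 -0.2377  0.05  ]
 [ 0.585  -0.2453  0.05  ]
 [ 0.619  -0.2116  0.05  ]]
```

Request:
{"fn": "send_rows", "kwargs": {"series": [[0, 0, 0, -0.001, 0, 0.025, 0.3], [0, 0, 0, -0.001, 0, 0.05, 0.3], [0, 0, 0, -0.001, 0, 0.055, 0.3], [0, 0, 0, -0.001, 0, 0.055, -0.6], [0, 0, 0, -0.001, 0, 0.055, -0.8], [0, 0, 0, -0.001, 0, 0.055, -0.8], [0, 0, 0, -0.001, 0, 0.055, -0.8]], "force": 20}}

```text
time_s: 2.55
ee_pos: [0.6017, -0.2279, 0.0405]
eef_rot: [3.14, -0.001, 0.779]
force: [-0.9, -0.5, 0.1]
grip_width: 0.0322
```

Request:
{"fn": "send_rows", "kwargs": {"series": [[0, 0, 0, 0, 0, 0, -0.8], [0, 0, 0, 0, 0, -0.02, -0.8], [0, 0, 0, 0, 0, -0.06, -0.8], [0, 0, 0, 0, 0, -0.1, -0.8], [0, 0, 0, 0, 0, -0.13, -0.8]]}}

```text
time_s: 3.05
ee_pos: [0.6015, -0.2278, 0.1723]
eef_rot: [3.14, -0.001, 0.778]
force: [0.4, 0.2, -0.5]
grip_width: 0.0301
```

```bash
python3 - <<'E'
from h import *
c=cam("wrist"); cv2.imwrite("pics/w3.png",c["pixels"][:,:,::-1])
W=cloud(c); hsv=cv2.cvtColor(c["pixels"],cv2.COLOR_RGB2HSV)
o=ctrl.get_obs();print(o["time_s"],o["ee_pos"],np.degrees(o["eef_rot"]),o["grip_width"],o["force"])
E
```

```text
3.1 [ 0.60287834 -0.22840351  0.17727811] [ 1.79551264e+02 -1.76566210e-01  4.46043414e+01] 0.029904870009397757 [0.64494357 0.05747849 4.0821389 ]
```

View pics/w3.png

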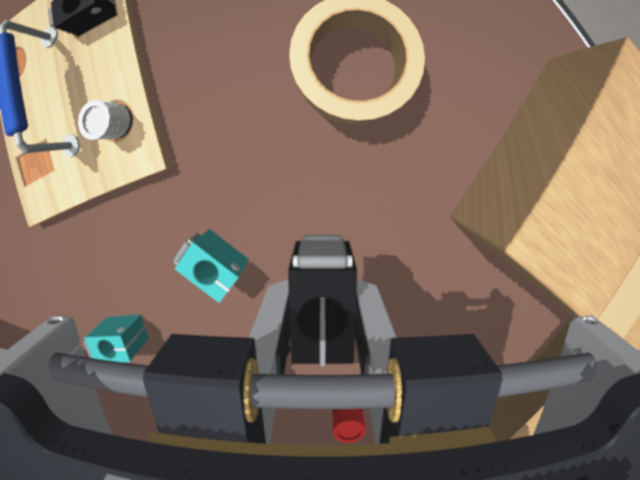

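```bash
python3 - <<'E'
from h import *
from scipy.spatial.transform import Rotation as R
c=cam("wrist"); o=ctrl.get_obs(); T=R.from_euler("xyz",o["eef_rot"]).as_matrix()
q=plane(c,np.array([322,322,290,355]),np.array([363,268,330,330]),o["ee_pos"][2]+.0095)
print(o["ee_pos"],((q-o["ee_pos"])@T).round(4))
W=cloud(c)[255:366,285:362].reshape(-1,3); L=(W-o["ee_pos"])@T; L=L[(abs(L[:,2]+.0095)<.004)]
print(np.percentile(L,[0.5,50,99.5],axis=0).round(4))
E
```

```text
[ 0.6027086  -0.22831083  0.17450158] [[-0.0251  0.001  -0.0096]
 [ 0.0243  0.001  -0.0094]
 [-0.0065 -0.014  -0.0096]
 [-0.0067  0.0165 -0.0094]]
[[-0.0232 -0.0143 -0.0135]
 [ 0.0105  0.001  -0.0124]
 [ 0.0304  0.0172 -0.0058]]
```

Request:
{"fn": "send_rows", "kwargs": {"series": [[0, 0, 8, 0.01, -0.035, 0, -0.8], [0, 0, 16, 0.02, -0.075, 0, -0.8], [0, 0, 24, 0.03, -0.115, 0, -0.8], [0, 0, 32, 0.04, -0.155, 0, -0.8], [0, 0, 40, 0.05, -0.195, 0, -0.8], [0, 0, 48, 0.06, -0.235, 0, -0.8], [0, 0, 56, 0.07, -0.275, 0, -0.8], [0, 0, 64, 0.078, -0.303, 0, -0.8]]}}

```text
time_s: 3.95
ee_pos: [0.4424, 0.0444, 0.1689]
eef_rot: [3.141, 0.001, -0.344]
force: [0.1, 0.3, -0.2]
grip_width: 0.0295
```

Request:
{"fn": "send_rows", "kwargs": {"series": [[0, 0, 8, 0, 0, 0, -0.8], [0, 0, 10.6, 0, 0, 0, -0.8], [0, 0, 10.6, 0, 0, 0, -0.8], [0, 0, 10.6, 0, 0, 0, -0.8]]}}

```text
time_s: 4.35
ee_pos: [0.4439, 0.0427, 0.169]
eef_rot: [3.141, 0.001, -0.522]
force: [0.1, 0.3, -0.7]
grip_width: 0.0296
```

```bash
python3 - <<'E'
from h import *
c=cam("wrist"); cv2.imwrite("pics/w4.png",c["pixels"][:,:,::-1])
o=ctrl.get_obs();print(o["time_s"],o["ee_pos"],np.degrees(o["eef_rot"]),o["grip_width"],o["qpos"])
W=cloud(c); hsv=cv2.cvtColor(c["pixels"],cv2.COLOR_RGB2HSV)
m=((hsv[...,0]>100)&(hsv[...,0]<125)&(hsv[...,1]>150))&(W[...,2]>.097)&(W[...,2]<.107)
w=W[m]; print('handle',cv2.minAreaRect((w[:,:2]*1000).astype(np.float32)))
mb=(W[...,2]>.012)&(W[...,2]<.026); w=W[mb];print('board',cv2.minAreaRect((w[:,:2]*1000).astype(np.float32)))
E
```

```text
4.4 [0.44396283 0.04269452 0.16912188] [ 1.79985329e+02  2.83957351e-02 -2.99221442e+01] 0.03011459873427191 [1.37002816e-02 1.26514565e-01 1.86794611e+00 3.61031127e-05
 1.14768885e+00 2.10672165e+00]
handle ((525.5203857421875, 65.07611846923828), (92.42642211914062, 18.104248046875), 59.93796157836914)
board ((491.91021728515625, 44.4981689453125), (702.1293334960938, 544.3338012695312), 51.46540069580078)
```

View pics/w4.png

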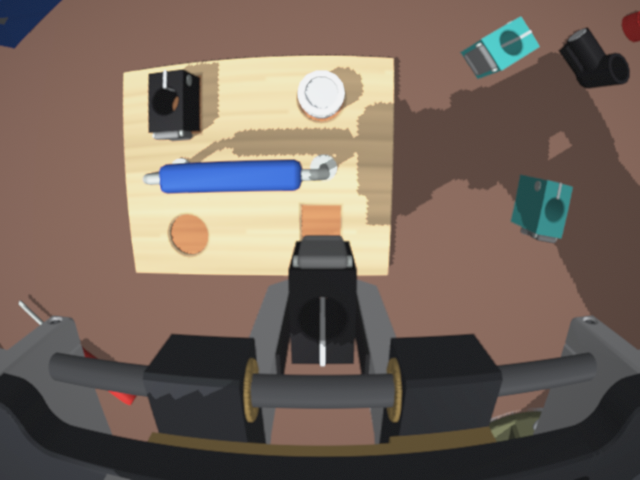

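```bash
python3 - <<'E'
from h import *
from scipy.spatial.transform import Rotation as R
c=cam("wrist"); p=c["pixels"]; W=cloud(c); hsv=cv2.cvtColor(p,cv2.COLOR_RGB2HSV); o=ctrl.get_obs()
print(hsv[235,190],hsv[215,320],hsv[260,250])
a=np.radians(60); Rc=np.array([[np.cos(a),-np.sin(a)],[np.sin(a),np.cos(a)]])
for c0 in ([.5256,.0657],):
    L=(W[...,:2]-c0)@Rc
    m=(W[...,2]>.004)&(W[...,2]<.026)&(abs(L[...,0])<.14)&(abs(L[...,1])<.11)
    w=W[m];r=cv2.minAreaRect((w[:,:2]*1000).astype(np.float32)); print('board',r)
m=((hsv[...,0]>=4)&(hsv[...,0]<15)&(hsv[...,1]>125)&(hsv[...,2]>150)&(abs(L[...,0])<.11)&(abs(L[...,1])<.09)).astype(np.uint8)
n,l,s,ce=cv2.connectedComponentsWithStats(m)
for i in range(1,n):
    if s[i,4]>150:
        v,u=np.nonzero(l==i); q=plane(c,u,v,.006)[:,:2]; x=(q-c0)@Rc*1000
        print(ce[i].round(1),s[i],np.percentile(x,[1,99],axis=0).round(1))
E
```

```text
[ 13 130 224] [ 14 128 229] [ 22  62 241]
board ((525.5602416992188, 65.90925598144531), (241.4389190673828, 190.39776611328125), 60.05255889892578)
[320.6 220.2] [303 207  37  28 988] [[-75.4  36.1]
 [-44.2  60.6]]
[189.  233.9] [ 172  216   35   37 1035] [[46.9 43.4]
 [80.4 76.9]]
```

Request:
{"fn": "send_rows", "kwargs": {"series": [[0, 0, 0, 0.001, -0.0015, 0.03, -0.8], [0, 0, 0, 0.001, -0.0015, 0.065, -0.8], [0, 0, 0, 0.001, -0.0015, 0.09, -0.8], [0, 0, 0, 0.001, -0.0015, 0.099, -0.8], [0, 0, 0, 0.001, -0.0015, 0.099, -0.8], [0, 0, 0, 0.001, -0.0015, 0.099, -0.8]]}}

```text
time_s: 5.05
ee_pos: [0.4463, 0.0435, 0.0714]
eef_rot: [-3.141, -0.001, -0.523]
force: [0.7, -0.2, 0.6]
grip_width: 0.0297
```

```bash
python3 - <<'E'
from h import *
for n in("wrist","side","scene"):
    c=cam(n); p=c["pixels"]
    if n=="side": p=cv2.resize(p[180:320,220:370],None,fx=4,fy=4)
    if n=="scene": p=cv2.resize(p[190:320,270:400],None,fx=4,fy=4)
    cv2.imwrite(f"pics/d5{n}.png",p[:,:,::-1])
o=ctrl.get_obs();print(o["time_s"],o["ee_pos"],np.degrees(o["eef_rot"]),o["grip_width"],o["force"])
E
```

```text
5.2 [0.44629436 0.04362    0.07154687] [-1.79941432e+02 -9.62102258e-02 -2.99915204e+01] 0.030195790785851016 [ 0.15037201  0.30687209 -0.65106229]
```

View pics/d5wrist.png

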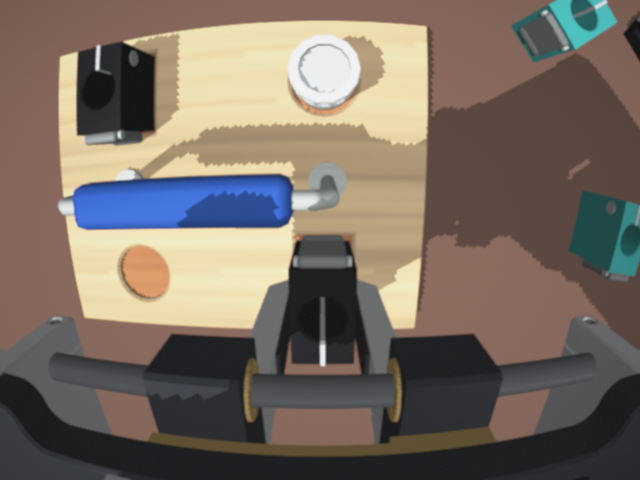

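View pics/d5side.png

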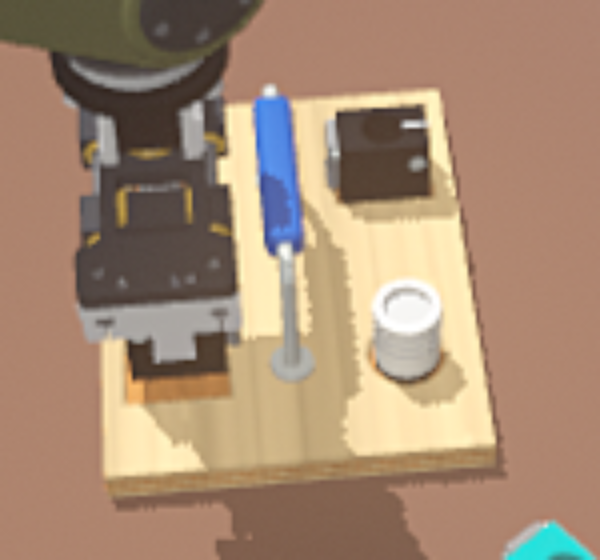

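View pics/d5scene.png

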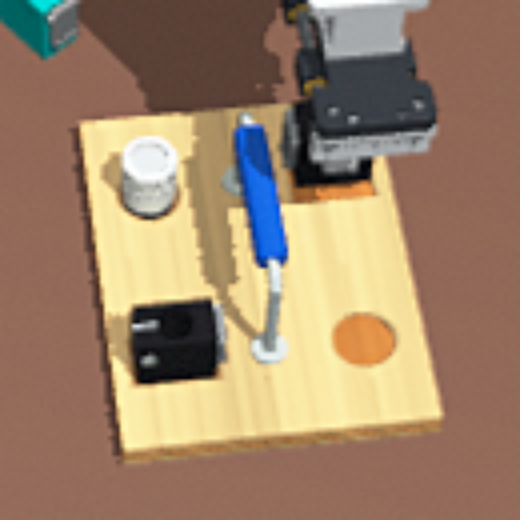

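Request:
{"fn": "send_rows", "kwargs": {"series": [[0, 0, 0, 0, 0.0007, 0.004, -0.8], [0, 0, 0, 0, 0.0007, 0.01, -0.8], [0, 0, 0, 0, 0.0007, 0.015, -0.8], [0, 0, 0, 0, 0.0007, 0.018, -0.8], [0, 0, 0, 0, 0.0007, 0.018, -0.8]]}}

```text
time_s: 5.7
ee_pos: [0.445, 0.043, 0.0519]
eef_rot: [3.141, 0.001, -0.524]
force: [0.2, 0.3, -0.1]
grip_width: 0.0298
```

Request:
{"fn": "send_rows", "kwargs": {"series": [[0, 0, 0, 0, 0, 0.003, -0.8], [0, 0, 0, 0, 0, 0.005, -0.8], [0, 0, 0, 0, 0, 0.006, -0.8], [0, 0, 0, 0, 0, 0.006, -0.8], [0, 0, 0, 0, 0, 0.006, -0.8]]}}

```text
time_s: 6.2
ee_pos: [0.4454, 0.043, 0.0465]
eef_rot: [-3.142, -0.0, -0.524]
force: [-0.2, -0.4, 1.2]
grip_width: 0.0301
```

Contact at the expected depth (force just rising). Release and retreat.

Request:
{"fn": "send_rows", "kwargs": {"series": [[0, 0, 0, 0, 0, 0, -0.1], [0, 0, 0, 0, 0, 0, 0.1], [0, 0, 0, 0, 0, 0, 0.1], [0, 0, 0, 0, 0, -0.02, 0.1], [0, 0, 0, 0, 0, -0.06, 0.1], [0, 0, 0, 0, 0, -0.1, 0.1], [0, 0, 0, 0, 0, -0.13, 0.1]]}}

```text
time_s: 6.9
ee_pos: [0.4455, 0.043, 0.1789]
eef_rot: [-3.141, -0.002, -0.524]
force: [0.6, 0.1, -0.1]
grip_width: 0.0516
```

```bash
python3 - <<'E'
from h import *
c=cam("wrist"); cv2.imwrite("pics/w6.png",c["pixels"][:,:,::-1]); W=cloud(c)
o=ctrl.get_obs();print(o["time_s"],o["ee_pos"],np.degrees(o["eef_rot"]),o["grip_width"],o["force"])
a=np.radians(60); Rc=np.array([[np.cos(a),-np.sin(a)],[np.sin(a),np.cos(a)]]); L=(W[...,:2]-[.5256,.0659])@Rc
for nm,x,y in(("clamp",-.06,.058),("clamp2",.06,-.058)):
    m=(abs(L[...,0]-x)<.03)&(abs(L[...,1]-y)<.04)&(W[...,2]>.045)&(W[...,2]<.08); w=W[m]
    print(nm,np.median(w[:,2]),np.percentile(L[m],[1,99],axis=0).round(4))
E
```

```text
6.95 [0.44711072 0.04306337 0.18283331] [-179.7798383    -0.36744609  -29.99674537] 0.05175427341492944 [0.49092622 0.244806   5.23357438]
clamp 0.055979314455901034 [[-0.0752  0.027 ]
 [-0.0459  0.0806]]
clamp2 0.0556877746969485 [[ 0.0442 -0.0816]
 [ 0.0744 -0.0284]]
```

View pics/w6.png

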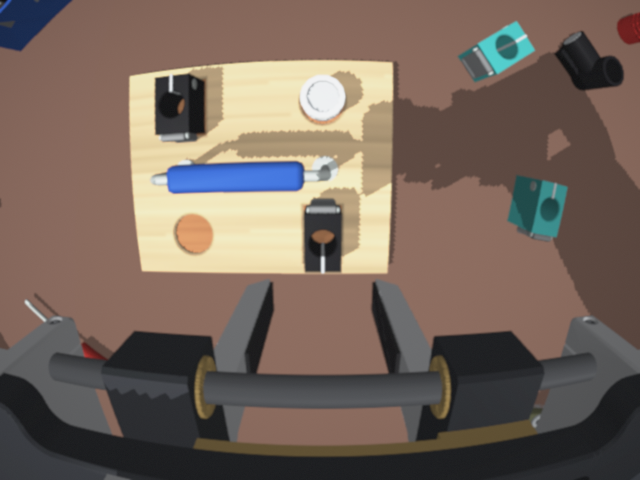

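```bash
python3 - <<'E'
from h import *
for n in ("side","scene"):
    c=cam(n);W=cloud(c);hsv=cv2.cvtColor(c["pixels"],cv2.COLOR_RGB2HSV)
    red=((hsv[...,0]<5)|(hsv[...,0]>174))&(hsv[...,1]>170)&(W[...,2]>.035)&(W[...,2]<.06)&(W[...,1]<-.3)
    r=cv2.minAreaRect((W[red][:,:2]*1000).astype(np.float32)); print(n,'red',r)
    sub=(abs(W[...,0]-.55)<.04)&(abs(W[...,1]+.375)<.04)&(W[...,2]>.043)&(W[...,2]<.056)&(hsv[...,1]<60)&(hsv[...,2]>120)
    w=W[sub]; print('white',len(w),cv2.minEnclosingCircle((w[:,:2]*1000).astype(np.float32)),np.percentile(w,[2,98],axis=0).round(4))
E
```

```text
side red ((478.3779296875, -386.7449645996094), (33.609596252441406, 32.90370559692383), 25.15259552001953)
white 351 ((550.8502197265625, -373.707275390625), 17.567895889282227) [[ 0.5345 -0.3893  0.044 ]
 [ 0.5661 -0.3588  0.0528]]
scene red ((480.5270690917969, -386.03564453125), (41.676361083984375, 33.12977600097656), 59.49387741088867)
white 103 ((551.2266845703125, -376.5091552734375), 20.20032501220703) [[ 0.5353 -0.3902  0.0439]
 [ 0.5667 -0.3579  0.0551]]
```

Request:
{"fn": "send_rows", "kwargs": {"series": [[0, 0, -8, 0.027, 0.028, 0, 0.2], [0, 0, -16, 0.054, 0.056, 0, 0.2], [0, 0, -24, 0.081, 0.084, 0, 0.2], [0, 0, -32, 0.108, 0.112, 0, 0.2], [0, 0, -40, 0.135, 0.14, 0, 0.2], [0, 0, -48, 0.162, 0.168, 0, 0.2], [0, 0, -56, 0.189, 0.196, 0, 0.2], [0, 0, -64, 0.216, 0.224, 0, 0.2]]}}

```text
time_s: 7.85
ee_pos: [0.5201, -0.2604, 0.1747]
eef_rot: [-3.14, 0.001, 0.599]
force: [0.7, 0.1, 0.4]
grip_width: 0.0563
```

```bash
python3 - <<'E'
from h import *
from scipy.spatial.transform import Rotation as R
o=ctrl.get_obs();print(o["time_s"],o["ee_pos"],np.degrees(o["eef_rot"]),o["grip_width"])
T=R.from_euler("xyz",o["eef_rot"]).as_matrix(); print(T.T@(np.array([.5505,-.3745,.1])-o["ee_pos"]))
E
```

```text
7.85 [ 0.52009285 -0.26040863  0.17466934] [-1.79880583e+02  5.46481437e-02  3.43220984e+01] 0.05627977531278213
[-0.03914588  0.11152626  0.07447442]
```

Request:
{"fn": "send_rows", "kwargs": {"series": [[0, 0, -8, -0.013, 0.035, 0.01, 0.2], [0, 0, -16, -0.026, 0.07, 0.03, 0.2], [0, 0, -24, -0.039, 0.105, 0.05, 0.2], [0, 0, -26, -0.039, 0.112, 0.07, 0.2], [0, 0, -26, -0.039, 0.112, 0.07, 0.2], [0, 0, -26, -0.039, 0.112, 0.07, 0.2]]}}

```text
time_s: 8.45
ee_pos: [0.5503, -0.373, 0.1056]
eef_rot: [-3.14, -0.0, 1.046]
force: [0.1, 0.2, 0.8]
grip_width: 0.0563
```

```bash
python3 - <<'E'
from h import *
from scipy.spatial.transform import Rotation as R
c=cam("wrist"); cv2.imwrite("pics/w7.png",c["pixels"][:,:,::-1]); W=cloud(c);hsv=cv2.cvtColor(c["pixels"],cv2.COLOR_RGB2HSV)
o=ctrl.get_obs();print(o["time_s"],o["ee_pos"],np.degrees(o["eef_rot"]),o["grip_width"])
T=R.from_euler("xyz",o["eef_rot"]).as_matrix()
m=(np.hypot(W[...,0]-.5505,W[...,1]+.3745)<.035)&(W[...,2]>.045)&(W[...,2]<.055)
L=(W[m]-o["ee_pos"])@T; print(len(L),cv2.minEnclosingCircle((L[:,:2]*1000).astype(np.float32)),np.percentile(L,[1,99],axis=0).round(4))
E
```

```text
8.5 [ 0.5507616  -0.37300389  0.106816  ] [-1.79998117e+02 -2.37727540e-03  5.99569586e+01] 0.05606424240287273
2165 ((-0.3976309299468994, 1.6318401098251343), 17.394872665405273) [[-0.0159 -0.014   0.0553]
 [ 0.0158  0.0176  0.0618]]
```

View pics/w7.png

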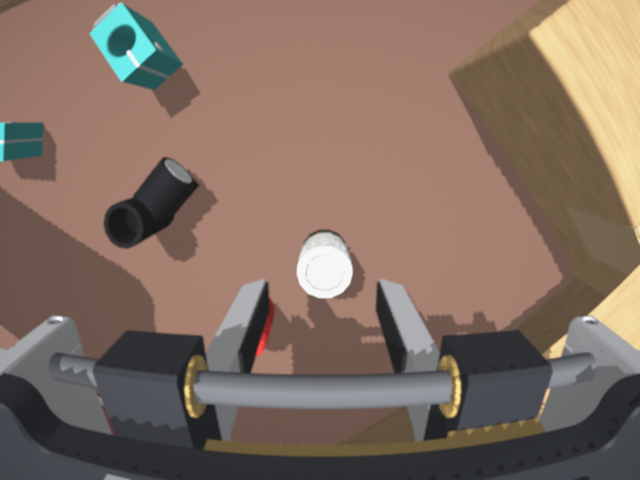

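Request:
{"fn": "send_rows", "kwargs": {"series": [[0, 0, 0, 0, 0.001, 0.03, 0.2], [0, 0, 0, 0, 0.001, 0.055, 0.2], [0, 0, 0, 0, 0.001, 0.066, 0.2], [0, 0, 0, 0, 0.001, 0.066, 0.2], [0, 0, 0, 0, 0.001, 0.066, -0.8], [0, 0, 0, 0, 0.001, 0.066, -0.8], [0, 0, 0, 0, 0.001, 0.066, -0.8], [0, 0, 0, 0, 0.001, 0.066, -0.8]]}}

```text
time_s: 9.3
ee_pos: [0.5519, -0.3744, 0.0415]
eef_rot: [3.14, 0.0, 1.047]
force: [-0.6, 0.7, 6.0]
grip_width: 0.0338
```

Request:
{"fn": "send_rows", "kwargs": {"series": [[0, 0, 0, 0, 0, 0, -0.8], [0, 0, 0, 0, 0, 0, -0.8]]}}

```text
time_s: 9.5
ee_pos: [0.5519, -0.3744, 0.0415]
eef_rot: [3.14, 0.0, 1.047]
force: [-1.6, 0.8, 6.5]
grip_width: 0.0339
```

Request:
{"fn": "send_rows", "kwargs": {"series": [[0, 0, 0, 0.005, 0, -0.02, -0.8], [0, 0, 0, 0.01, 0, -0.06, -0.8], [0, 0, 0, 0.01, 0, -0.1, -0.8], [0, 0, 0, 0.01, 0, -0.135, -0.8], [0, 0, 0, 0.01, 0, -0.135, -0.8]]}}

```text
time_s: 10.0
ee_pos: [0.558, -0.3664, 0.1814]
eef_rot: [3.133, 0.001, 1.047]
force: [-0.1, 0.5, -0.2]
grip_width: 0.0334
```

```bash
python3 - <<'E'
from h import *
from scipy.spatial.transform import Rotation as R
c=cam("wrist"); cv2.imwrite("pics/w8.png",c["pixels"][:,:,::-1]); W=cloud(c)
s=cam("side"); cv2.imwrite("pics/s8.png",s["pixels"][:,:,::-1])
o=ctrl.get_obs();print(o["time_s"],o["ee_pos"],np.degrees(o["eef_rot"]),o["grip_width"],o["force"])
T=R.from_euler("xyz",o["eef_rot"]).as_matrix(); L=(W-o["ee_pos"])@T
m=(abs(L[...,0])<.03)&(abs(L[...,1])<.02)&(abs(L[...,2]+.009)<.008)
L=L[m]; print(len(L),np.percentile(L,[1,50,99],axis=0).round(4))
E
```

```text
10.1 [ 0.55656109 -0.36554306  0.1757675 ] [1.79949286e+02 7.83985927e-03 5.99949819e+01] 0.033141457929802956 [ 0.1567152  -0.06618551 -1.39471102]
4755 [[-0.0153 -0.0184 -0.0156]
 [ 0.0024  0.0019 -0.0106]
 [ 0.0167  0.0192 -0.0018]]
```

View pics/w8.png

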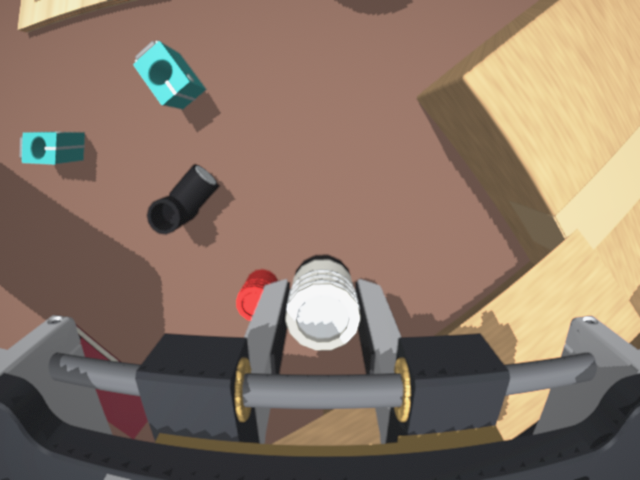

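View pics/s8.png

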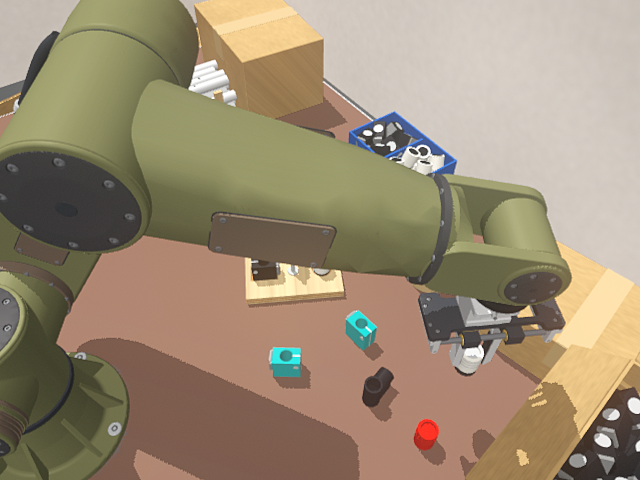

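Request:
{"fn": "send_rows", "kwargs": {"series": [[0, 0, 8, 0.038, -0.027, 0, -0.8], [0, 0, 16, 0.076, -0.054, 0, -0.8], [0, 0, 24, 0.114, -0.082, 0, -0.8], [0, 0, 32, 0.152, -0.109, 0, -0.8], [0, 0, 40, 0.19, -0.137, 0, -0.8], [0, 0, 48, 0.228, -0.164, 0, -0.8], [0, 0, 56, 0.266, -0.191, 0, -0.8], [0, 0, 64, 0.304, -0.218, 0, -0.8]]}}

```text
time_s: 10.9
ee_pos: [0.5189, 0.0062, 0.1739]
eef_rot: [-3.142, 0.003, -0.068]
force: [0.4, -0.0, -0.8]
grip_width: 0.0338
```

```bash
cat > to.py <<'E'
from h import *; import sys
from scipy.spatial.transform import Rotation as R
o=ctrl.get_obs();print(o["time_s"],o["ee_pos"].round(4),np.degrees(o["eef_rot"]).round(2),o["grip_width"].round(4),o["force"].round(1))
T=R.from_euler("xyz",o["eef_rot"]).as_matrix(); print((T.T@(np.array([float(x) for x in sys.argv[1:4]])-o["ee_pos"])).round(4))
E
python3 to.py .5054 .1469 .175
```

```text
Traceback (most recent call last):
  File "to.py", line 3, in <module>
    o=ctrl.get_obs();print(o["time_s"],o["ee_pos"].round(4),np.degrees(o["eef_rot"]).round(2),o["grip_width"].round(4),o["force"].round(1))
                                                                                              ^^^^^^^^^^^^^^^^^^^^^
AttributeError: 'float' object has no attribute 'round'
```

Request:
{"fn": "send_rows", "kwargs": {"series": [[0, 0, 8, -0.006, -0.035, 0, -0.8], [0, 0, 16, -0.012, -0.07, 0, -0.8], [0, 0, 24, -0.018, -0.105, 0, -0.8], [0, 0, 26, -0.0243, -0.139, 0, -0.8], [0, 0, 26, -0.0243, -0.139, 0.03, -0.8], [0, 0, 26, -0.0243, -0.139, 0.045, -0.8], [0, 0, 26, -0.0243, -0.139, 0.045, -0.8], [0, 0, 26, -0.0243, -0.139, 0.045, -0.8]]}}

```text
time_s: 11.7
ee_pos: [0.5043, 0.1444, 0.1301]
eef_rot: [3.141, 0.001, -0.516]
force: [1.2, 0.3, -1.1]
grip_width: 0.0335
```

```bash
sed -i 's/o\["grip_width"\].round(4)/o["grip_width"]/' to.py; python3 to.py .5054 .1469 .075
python3 - <<'E'
from h import *
c=cam("wrist"); cv2.imwrite("pics/w9.png",c["pixels"][:,:,::-1]); W=cloud(c); hsv=cv2.cvtColor(c["pixels"],cv2.COLOR_RGB2HSV)
m=((hsv[...,0]>100)&(hsv[...,0]<125)&(hsv[...,1]>150))&(W[...,2]>.097)&(W[...,2]<.107)
w=W[m]; print('handle',cv2.minAreaRect((w[:,:2]*1000).astype(np.float32)))
a=np.radians(60); Rc=np.array([[np.cos(a),-np.sin(a)],[np.sin(a),np.cos(a)]]);L=(W[...,:2]-[.5256,.0659])@Rc
m=(W[...,2]>.012)&(W[...,2]<.026)&(abs(L[...,0])<.14)&(abs(L[...,1])<.11)
w=W[m];print('board',cv2.minAreaRect((w[:,:2]*1000).astype(np.float32)))
E
```

```text
11.7 [0.5043 0.1444 0.1301] [ 1.7994e+02  6.0000e-02 -2.9590e+01] 0.03351587090299428 [ 1.2  0.3 -1.1]
[-0.0002 -0.0027  0.055 ]
handle ((526.2709350585938, 66.34651184082031), (92.99008178710938, 18.290315628051758), 59.93543243408203)
board ((525.4304809570312, 65.55899047851562), (241.38839721679688, 191.1816864013672), 59.831932067871094)
```

View pics/w9.png

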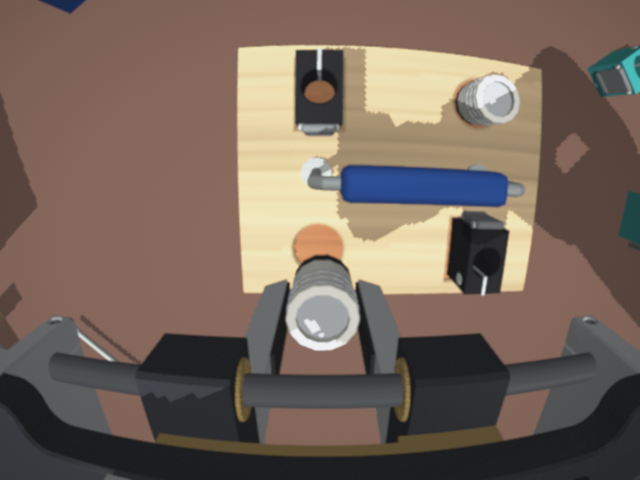

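Request:
{"fn": "send_rows", "kwargs": {"series": [[0, 0, 0.4, 0, -0.0025, 0.02, -0.8], [0, 0, 0.4, 0, -0.0025, 0.045, -0.8], [0, 0, 0.4, 0, -0.0025, 0.058, -0.8], [0, 0, 0.4, 0, -0.0025, 0.058, -0.8], [0, 0, 0.4, 0, -0.0025, 0.058, -0.8]]}}

```text
time_s: 12.25
ee_pos: [0.5062, 0.1468, 0.0734]
eef_rot: [-3.141, -0.001, -0.523]
force: [0.7, 0.3, -1.1]
grip_width: 0.0334
```

```bash
python3 to.py .5054 .1469 .0475
python3 - <<'E'
from h import *
for n in("wrist","side","scene"):
    c=cam(n); p=c["pixels"]
    if n=="side": p=cv2.resize(p[180:320,220:370],None,fx=4,fy=4)
    if n=="scene": p=cv2.resize(p[190:320,270:400],None,fx=4,fy=4)
    cv2.imwrite(f"pics/d10{n}.png",p[:,:,::-1])
E
python3 to.py .5054 .1469 .0475
```

```text
12.25 [0.5062 0.1468 0.0734] [-1.7996e+02 -4.0000e-02 -2.9980e+01] 0.03338375617869028 [ 0.7  0.3 -1.1]
[-0.0008  0.0003  0.0259]
12.4 [0.5063 0.1469 0.0736] [-1.7993e+02 -8.0000e-02 -2.9980e+01] 0.0339024081465801 [ 0.2 -0.4 -0.1]
[-0.0008  0.0005  0.0261]
```

View pics/d10wrist.png

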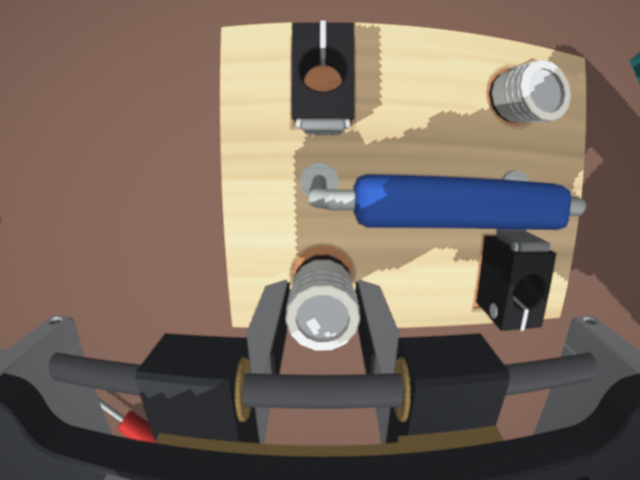

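View pics/d10scene.png

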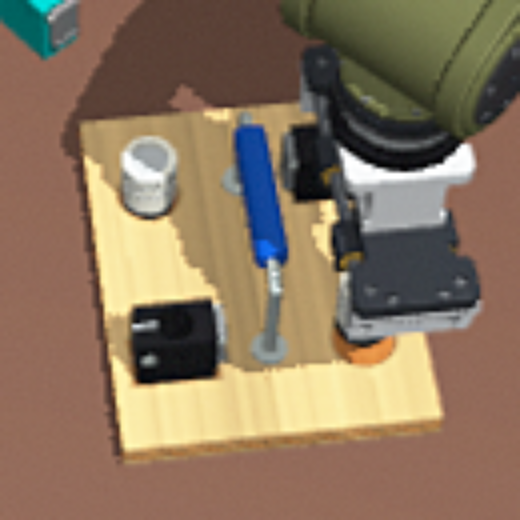

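Request:
{"fn": "send_rows", "kwargs": {"series": [[0, 0, 0, -0.001, 0.0002, 0.005, -0.8], [0, 0, 0, -0.001, 0.0002, 0.01, -0.8], [0, 0, 0, -0.001, 0.0002, 0.015, -0.8], [0, 0, 0, -0.001, 0.0002, 0.02, -0.8], [0, 0, 0, -0.001, 0.0002, 0.02, -0.8]]}}

```text
time_s: 12.9
ee_pos: [0.5044, 0.147, 0.0516]
eef_rot: [3.141, 0.001, -0.523]
force: [0.3, -0.3, -0.5]
grip_width: 0.0337
```

Request:
{"fn": "send_rows", "kwargs": {"series": [[0, 0, 0, 0, 0, 0.002, -0.8], [0, 0, 0, 0, 0, 0.004, -0.8], [0, 0, 0, 0, 0, 0.004, -0.8], [0, 0, 0, 0, 0, 0.004, -0.8]]}}

```text
time_s: 13.3
ee_pos: [0.5048, 0.1471, 0.0485]
eef_rot: [-3.142, -0.0, -0.523]
force: [0.7, 0.2, -1.3]
grip_width: 0.0338
```

Request:
{"fn": "send_rows", "kwargs": {"series": [[0, 0, 0, 0, 0, 0.001, -0.8], [0, 0, 0, 0, 0, 0.002, -0.8], [0, 0, 0, 0, 0, 0.002, -0.8]]}}

```text
time_s: 13.6
ee_pos: [0.505, 0.1471, 0.0475]
eef_rot: [-3.141, -0.001, -0.523]
force: [-5.2, -2.6, 13.0]
grip_width: 0.0337
```

Request:
{"fn": "send_rows", "kwargs": {"series": [[0, 0, 0, 0, 0, -0.001, -0.3], [0, 0, 0, 0, 0, -0.001, 0.1], [0, 0, 0, 0, 0, -0.001, 0.1], [0, 0, 0, 0, 0, -0.02, 0.1], [0, 0, 0, 0, 0, -0.05, 0.1], [0, 0, 0, 0, 0, -0.09, 0.1], [0, 0, 0, 0, 0, -0.13, 0.1], [0, 0, 0, 0, 0, -0.13, 0.1]]}}

```text
time_s: 14.4
ee_pos: [0.5067, 0.1476, 0.1815]
eef_rot: [-3.136, -0.006, -0.523]
force: [-0.3, -0.9, -0.0]
grip_width: 0.0516
```

```bash
python3 - <<'E'
from h import *
from scipy.spatial.transform import Rotation as R
c=cam("wrist"); cv2.imwrite("pics/w11.png",c["pixels"][:,:,::-1]); W=cloud(c);hsv=cv2.cvtColor(c["pixels"],cv2.COLOR_RGB2HSV)
o=ctrl.get_obs();print(o["time_s"],o["ee_pos"],np.degrees(o["eef_rot"]),o["grip_width"],o["force"])
m=((hsv[...,0]>100)&(hsv[...,0]<125)&(hsv[...,1]>150))&(W[...,2]>.097)&(W[...,2]<.107)
w=W[m]; print('handle',cv2.minAreaRect((w[:,:2]*1000).astype(np.float32)))
a=np.radians(60); Rc=np.array([[np.cos(a),-np.sin(a)],[np.sin(a),np.cos(a)]]); L=(W[...,:2]-[.5256,.0659])@Rc
m=(W[...,2]>.012)&(W[...,2]<.026)&(abs(L[...,0])<.14)&(abs(L[...,1])<.11)
w=W[m];r=cv2.minAreaRect((w[:,:2]*1000).astype(np.float32));print('board',r)
for nm,x,y in(("clamp",-.06,.058),("clamp2",.06,-.058),("foot",.06,.058),("foot2",-.06,-.058)):
    m=(abs(L[...,0]-x)<.03)&(abs(L[...,1]-y)<.04)&(W[...,2]>.051)&(W[...,2]<.08); w=W[m]
    print(nm,np.median(w[:,2]).round(4),np.percentile(L[m],[1,99],axis=0).round(4).tolist())
E
```

```text
14.45 [0.50567669 0.14730959 0.17853035] [-179.8299967    -0.18672611  -29.97630635] 0.05222153056204424 [-0.83610561 -1.61354559 -0.85179621]
handle ((526.2546997070312, 66.37861633300781), (92.56480407714844, 17.686695098876953), 59.96576690673828)
board ((525.2744140625, 65.65296936035156), (241.4437713623047, 190.6268768310547), 60.010826110839844)
clamp 0.0561 [[-0.0752, 0.0273], [-0.0449, 0.0801]]
clamp2 0.056 [[0.045, -0.0816], [0.0745, -0.0284]]
foot 0.054 [[0.044, 0.0411], [0.0752, 0.0728]]
foot2 0.0544 [[-0.0755, -0.0736], [-0.0435, -0.0415]]
```

View pics/w11.png

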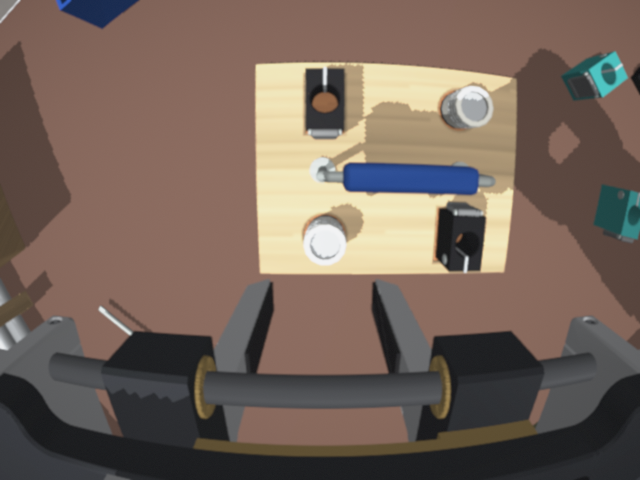

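Request:
{"fn": "send_rows", "kwargs": {"series": [[0, 0, -8, 0.006, 0.006, 0, 0.2], [0, 0, -16, 0.012, 0.012, 0, 0.2], [0, 0, -24, 0.018, 0.018, 0, 0.2], [0, 0, -32, 0.026, 0.026, 0, 0.2], [0, 0, -40, 0.034, 0.034, 0, 0.2], [0, 0, -48, 0.042, 0.044, 0, 0.2], [0, 0, -56, 0.05, 0.052, 0, 0.2], [0, 0, -64, 0.058, 0.06, 0, 0.2]]}}

```text
time_s: 15.25
ee_pos: [0.5246, 0.0656, 0.1748]
eef_rot: [-3.14, 0.002, 0.6]
force: [0.2, 0.5, -0.4]
grip_width: 0.0564
```

Request:
{"fn": "send_rows", "kwargs": {"series": [[0, 0, -8, 0, 0, 0, 0.2], [0, 0, -16, 0, 0, 0, 0.2], [0, 0, -24, 0, 0, 0, 0.2], [0, 0, -26, 0, 0, 0, 0.2], [0, 0, -26, 0, 0, 0, 0.2], [0, 0, -26, 0, 0, 0, 0.2]]}}

```text
time_s: 15.85
ee_pos: [0.5247, 0.0661, 0.1754]
eef_rot: [-3.14, 0.001, 1.046]
force: [1.1, 1.1, 0.1]
grip_width: 0.0564
```

```bash
python3 to.py .5257 .0660 .092
python3 - <<'E'
from h import *
from scipy.spatial.transform import Rotation as R
c=cam("wrist"); cv2.imwrite("pics/w12.png",c["pixels"][:,:,::-1]); W=cloud(c);hsv=cv2.cvtColor(c["pixels"],cv2.COLOR_RGB2HSV)
o=ctrl.get_obs(); T=R.from_euler("xyz",o["eef_rot"]).as_matrix()
m=((hsv[...,0]>100)&(hsv[...,0]<125)&(hsv[...,1]>150))&(W[...,2]>.095)&(W[...,2]<.108)
L=(W[m]-o["ee_pos"])@T; print(np.percentile(L,[.5,99.5],axis=0).round(4),cv2.minAreaRect((L[:,:2]*1000).astype(np.float32)))
E
```

```text
15.85 [0.5247 0.0661 0.1754] [-1.7993e+02  5.0000e-02  5.9940e+01] 0.05640265203716788 [1.1 1.1 0.1]
[0.0004 0.001  0.0834]
[[-0.0437 -0.0078  0.0729]
 [ 0.0471  0.0096  0.0775]] ((1.5276069641113281, 0.7763042449951172), (17.324403762817383, 92.434814453125), 89.46821594238281)
```

View pics/w12.png

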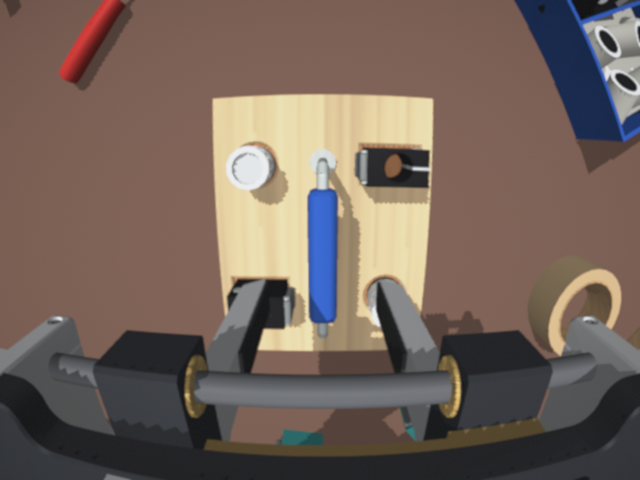

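Request:
{"fn": "send_rows", "kwargs": {"series": [[0, 0, 0, 0.001, 0.001, 0.03, 0.2], [0, 0, 0, 0.001, 0.001, 0.06, 0.2], [0, 0, 0, 0.001, 0.001, 0.078, 0.2], [0, 0, 0, 0.001, 0.001, 0.083, 0.2], [0, 0, 0, 0.001, 0.001, 0.083, 0.2], [0, 0, 0, 0.001, 0.001, 0.083, 0.2]]}}

```text
time_s: 16.5
ee_pos: [0.5269, 0.0665, 0.0944]
eef_rot: [3.14, -0.001, 1.047]
force: [0.8, -0.6, 0.2]
grip_width: 0.0569
```

```bash
python3 to.py .5257 .0660 .092
```

```text
16.5 [0.5269 0.0665 0.0944] [ 1.7993e+02 -4.0000e-02  6.0010e+01] 0.056881985919392634 [ 0.8 -0.6  0.2]
[-0.0011 -0.0008  0.0024]
```

Request:
{"fn": "send_rows", "kwargs": {"series": [[0, 0, 0, -0.0005, -0.0005, 0.0015, -0.3], [0, 0, 0, -0.0005, -0.0005, 0.0015, -0.6], [0, 0, 0, -0.0005, -0.0005, 0.0015, -1], [0, 0, 0, -0.0005, -0.0005, 0.0015, -1], [0, 0, 0, -0.0005, -0.0005, 0.0015, -1], [0, 0, 0, -0.0005, -0.0005, 0.0015, -1]], "force": 45}}

```text
time_s: 17.1
ee_pos: [0.5257, 0.0664, 0.0921]
eef_rot: [-3.141, -0.0, 1.048]
force: [-0.8, -0.2, 1.9]
grip_width: 0.0193
```

Request:
{"fn": "send_rows", "kwargs": {"series": [[0, 0, 0, 0, 0, 0, -1], [0, 0, 0, 0, 0, -0.002, -1], [0, 0, 0, 0, 0, -0.006, -1], [0, 0, 0, 0, 0, -0.01, -1], [0, 0, 0, 0, 0, -0.01, -1]]}}

```text
time_s: 17.6
ee_pos: [0.5259, 0.0663, 0.1024]
eef_rot: [3.141, -0.0, 1.048]
force: [0.9, -0.1, -7.9]
grip_width: 0.0195
```

```bash
python3 to.py .5257 .0660 .092; python3 - <<'E'
from h import *
c=cam("scene");cv2.imwrite("pics/s13.png",cv2.resize(c["pixels"][170:330,250:420,::-1],None,fx=3.5,fy=3.5))
E
```

```text
17.6 [0.5259 0.0663 0.1024] [ 1.7997e+02 -2.0000e-02  6.0020e+01] 0.019475401800741855 [ 0.9 -0.1 -7.9]
[-0.0004 -0.      0.0104]
```

View pics/s13.png

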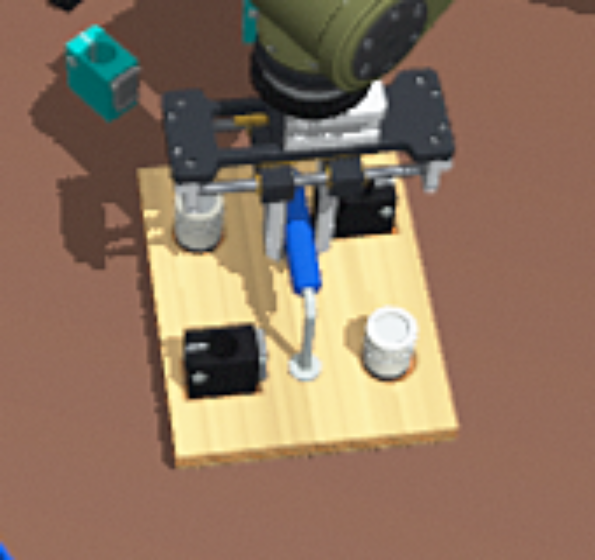

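Request:
{"fn": "send_rows", "kwargs": {"series": [[0, 0, 0, 0, 0, -0.006, -1], [0, 0, 0, 0, 0, -0.018, -1], [0, 0, 0, 0, 0, -0.032, -1], [0, 0, 0, 0, 0, -0.046, -1], [0, 0, 0, 0, 0, -0.06, -1], [0, 0, 0, 0, 0, -0.074, -1], [0, 0, 0, 0, 0, -0.086, -1], [0, 0, 0, 0, 0, -0.092, -1]]}}

```text
time_s: 18.45
ee_pos: [0.5261, 0.0663, 0.1958]
eef_rot: [3.14, -0.001, 1.048]
force: [0.1, -1.0, -7.2]
grip_width: 0.0195
```

Request:
{"fn": "send_rows", "kwargs": {"series": [[0, 0, 0, 0, 0, 0, -1], [0, 0, 0, 0, 0, 0, -1], [0, 0, 0, 0, 0, 0, -1], [0, 0, 0, 0, 0, 0, -1], [0, 0, 0, 0, 0, 0, -1]]}}

```text
time_s: 18.95
ee_pos: [0.5256, 0.0663, 0.1936]
eef_rot: [-3.141, 0.0, 1.048]
force: [0.1, 0.5, -7.4]
grip_width: 0.0191
```

```bash
python3 - <<'E'
from h import *
a=np.radians(60); Rc=np.array([[np.cos(a),-np.sin(a)],[np.sin(a),np.cos(a)]])
for n in("wrist","side","scene"):
    c=cam(n);W=cloud(c);cv2.imwrite(f"pics/f{n}.png",c["pixels"][:,:,::-1])
    L=(W[...,:2]-[.5258,.066])@Rc; hsv=cv2.cvtColor(c["pixels"],cv2.COLOR_RGB2HSV)
    m=(abs(L[...,0])<.116)&(abs(L[...,1])<.092)&(W[...,2]>.10)&(W[...,2]<.13)&(hsv[...,0]>15)&(hsv[...,0]<30)&(hsv[...,1]>30)
    P=np.c_[L[m],np.ones(m.sum())]; z=W[m][:,2]; k=np.ones(len(z),bool)
    for _ in range(5):
        s=np.linalg.lstsq(P[k],z[k],rcond=None)[0]; r=z-P@s; k=abs(r)<.003
    print(n,k.sum(),'tilt deg',np.degrees(s[:2]).round(2),'top z',s[2].round(4))
    for nm,x,y in(("clamp",-.06,.058),("clamp2",.06,-.058),("foot",.06,.058),("foot2",-.06,-.058)):
        q=(abs(L[...,0]-x)<.028)&(abs(L[...,1]-y)<.035)&(W[...,2]-s[2]>.033)&(W[...,2]-s[2]<.05)
        if q.sum()>20: print(nm,q.sum(),(np.median(W[q][:,2])-s[2]).round(4),np.percentile(L[q],[1,99],axis=0).round(3).tolist())
o=ctrl.get_obs();print(o["time_s"],o["ee_pos"],np.degrees(o["eef_rot"]),o["force"],o["moment"],abs(o["joint_vel"]).max(),o["grip_width"])
E
```

```text
wrist 46823 tilt deg [-0.08 -0.02] top z 0.1198
clamp2 4039 0.0378 [[0.045, -0.082], [0.074, -0.029]]
foot 2539 0.0367 [[0.044, 0.04], [0.075, 0.072]]
side 5008 tilt deg [ 0.05 -0.04] top z 0.1203
clamp 351 0.0373 [[-0.078, 0.027], [-0.045, 0.081]]
clamp2 286 0.0377 [[0.042, -0.081], [0.075, -0.029]]
foot 164 0.0364 [[0.042, 0.042], [0.075, 0.073]]
foot2 190 0.0365 [[-0.078, -0.073], [-0.045, -0.042]]
scene 3162 tilt deg [-0.11  0.1 ] top z 0.1216
clamp 113 0.0376 [[-0.072, 0.039], [-0.044, 0.08]]
clamp2 245 0.0375 [[0.043, -0.082], [0.076, -0.029]]
foot 139 0.0364 [[0.041, 0.04], [0.075, 0.073]]
foot2 95 0.0368 [[-0.073, -0.074], [-0.045, -0.042]]
19.1 [0.52571021 0.0663394  0.19383353] [-1.79989945e+02  6.57745738e-03  6.00232865e+01] [ 0.36350267  0.12749461 -7.46660043] [ 0.0726588  -0.0079528  -0.06027828] 0.0016376504573251752 0.019547214692076865
```

View pics/fwrist.png

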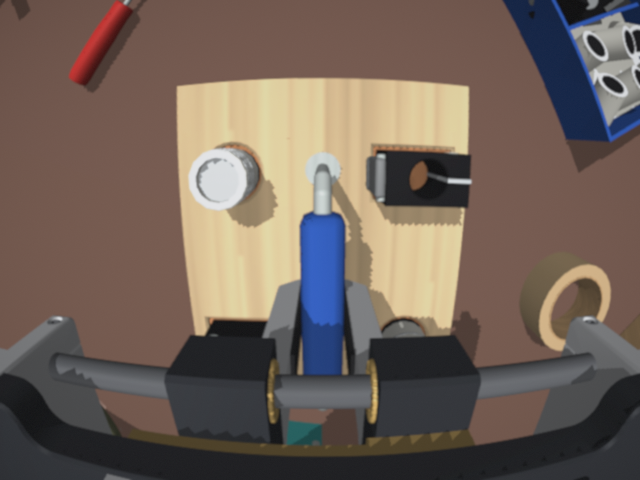

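View pics/fscene.png

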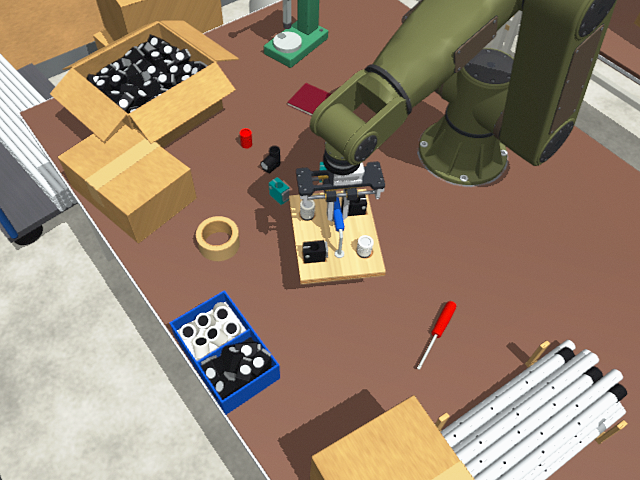

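View pics/fside.png

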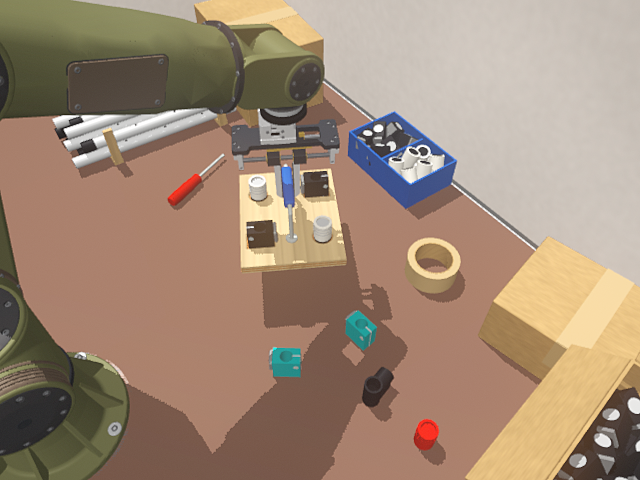

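The carrier is level (tilt about 0.1°), its underside is about 102 mm above the table, and all four fittings are home. The tee, tape and screwdriver are where they started, so I'm handing in.

```bash
python3 -c "
from station import ctrl
print(ctrl.hand_in())"
```

```text
the job is handed in; nothing more can be done
None
```

The kit is complete. The arm is holding the carrier by the middle of its blue handle, about 10 cm above the table, and I handed the job in like that at about 19 s.

- **Placing:** I stood the black clamp in the rectangular nest and the white foot, pad down, in the round nest. Both made contact at the expected depth. Their tops measured the same height as the matching fittings already in the carrier, to within about 0.5 mm.
- **Final hold:** The underside is about 102 mm up, and tilt was no more than about 0.1° in all three cameras. All four fittings are in their nests and joint speeds are near zero. The carrier's weight reads about 7.5 N, with the grip set to 45 N.
- **Left alone:** In the final pictures the tee, tape and screwdriver look to be where they started.
- **Unexplained force:** I saw about 6 N on the wrist while closing on the loose foot and did not trace the cause. It may have been the gripper body touching the flap of the cardboard box. It went away on lifting and was well under the 40 N limit. Pressing the foot home peaked at about 13 N.
- **Failed or disagreeing checks:** None of the final checks failed. The only disagreement was about 1 to 2 mm between cameras on the carrier's height, within their stated calibration.

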